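# Closing down the fish-ball toppings station

### The job

Food first: lift the two open insert bins straight up out of the toppings organiser, one after the other, carry them level, tip all their fish balls into the steel pot without the gripper touching the food, and stand both empty bins upright in the low aluminium wash tray; the bin with the red lid stays where it is. Only then sweep every piece of used packaging (cup lids, foam box) along the counter and off its free edge so that it drops into the green waste tub below - push it, do not pick it up. Leave the sauce bottle alone.

Things in the scene. Friction and masses are not known exactly. Their poses are not given: they have to be found in the camera images.
- frame: fixed steel organiser, 116 x 256 mm, 58 mm high; three slots along its y (centres y = -84, 0, 84 mm), each 108 x 80 mm: an insert has 2 mm play each side. Slot floor 4 mm up. Origin: centre of underside, z up. Inserts stand with their x along the frame's x (tab on the +x side, away from the robot), rims 16 mm proud; which is in which slot varies
- bin_a: open steel insert bin with 0 to 3 fish balls, 104 x 76 mm (x, y), 70 mm high, walls 3 mm, 0.22 kg. Origin: centre of underside; +x to its upright back wall (with the tab), z up. The wall at -x slopes from x = -12 mm at the floor out to the lip at x = -52 mm at the rim: pour over it (level when tipped 60 deg that way, so tip 75 deg or more). Side walls are full rectangles
- bin_b: second open insert bin with 0 to 3 fish balls; make, origin and axes as bin_a
- bin_a_tab (a point): middle of bin_a's grip tab, at (50, 0, 92) mm in the bin's frame, same axes: an upright steel plate on the back wall, 4 mm thick (along bin x; rolled top edge 7 mm), 36 mm wide (bin y), rising from the rim (70 mm above the bin's underside) to 109 mm. Pinch from above, fingers closing along the bin's x, one over the mouth, one outside
- bin_b_tab (a point): the same point on bin_b's grip tab, at (50, 0, 92) mm in bin_b's frame
- bin_c: third insert of the same make and axes, closed by a flat red lid with a small red knob: it stays in the organiser
- pot: fixed round stainless pot, 190 mm outer diameter, 90 mm high, wall 3 mm, open on top; origin at the centre of its underside
- wash_tray: fixed shallow aluminium tray 135 x 240 mm (x, y), rim 20 mm high, walls and floor 4 mm thick; origin at the centre of its underside, z up. Room for both inserts side by side along its y, their x along its x
- waste_bin: fixed open green waste tub, 260 x 400 x 130 mm (x, y, z), wall 6 mm, hung on brackets under the counter's free edge; origin: centre of its underside, 0.19 m below the counter top, so its mouth is 60 mm below it. The free edge runs straight along y at x = 0.62 m, from y = -0.10 to -0.75 m (at y > -0.10 the counter goes on to x = 0.95 m); the tub's near wall is about 10 mm under it
- sauce: loose brown sauce bottle with a red cap, 56 mm diameter, 170 mm tall, standing on the counter to the right; leave alone. Origin at the centre of its underside
- ball1_center (a point): centre of a fish ball, 28 mm diameter, 12 g, rolls freely; starts in bin_a if present
- ball2_center (a point): centre of a fish ball, 28 mm diameter, 12 g, rolls freely; starts in bin_a if present
- ball3_center (a point): centre of a fish ball, 28 mm diameter, 12 g, rolls freely; starts in bin_a if present
- ball4_center (a point): centre of a fish ball, 28 mm diameter, 12 g, rolls freely; starts in bin_b if present
- ball5_center (a point): centre of a fish ball, 28 mm diameter, 12 g, rolls freely; starts in bin_b if present
- ball6_center (a point): centre of a fish ball, 28 mm diameter, 12 g, rolls freely; starts in bin_b if present
- lid1_mid (a point): centre (6 mm up) of a used pale grey plastic cup lid lying flat, a disc of 84 mm diameter, 12 mm high (15 mm in the middle), 18 g; may be absent
- lid2_mid (a point): centre (6 mm up) of a used black plastic cup lid lying flat, a disc of 84 mm diameter, 12 mm high (15 mm in the middle), 18 g; may be absent
- foam_mid (a point): centre (14 mm up) of a used white foam snack box lying flat, 94 x 80 x 28 mm (its x, y, z), 22 g; may be absent

How it is judged:
On the way, in this order (a step that is already met when the one before it is completed fails the run):
1. an open insert bin is lifted straight out of the organiser, level (((z of bin_a in the frame of frame above 0.065 m and angle between bin_a's own z axis and vertical below 0.25 rad) or (z of bin_b in the frame of frame above 0.065 m and angle between bin_b's own z axis and vertical below 0.25 rad))), for 0.1 s.
2. all the fish balls are in the pot and both empty bins stand in the wash tray (horizontal distance between each of ball1_center, ball2_center, ball3_center, ball4_center, ball5_center, ball6_center and pot below 0.092 m and z of each of ball1_center, ball2_center, ball3_center, ball4_center, ball5_center, ball6_center in the frame of pot below 0.085 m and x of bin_a in the frame of wash_tray between -0.045 and 0.045 m and y of bin_a in the frame of wash_tray between -0.1 and 0.1 m and z of each of bin_a, bin_b in the frame of wash_tray below 0.015 m and angle between each of bin_a, bin_b's own z axis and vertical below 0.15 rad and linear speed of each of bin_a, bin_b below 0.05 m/s and x of bin_b in the frame of wash_tray between -0.045 and 0.045 m and y of bin_b in the frame of wash_tray between -0.1 and 0.1 m), for 0.2 s.
3. only then, all the used packaging has dropped into the waste tub (x of lid1_mid in the frame of waste_bin between -0.13 and 0.13 m and y of lid1_mid in the frame of waste_bin between -0.2 and 0.2 m and z of each of lid1_mid, lid2_mid, foam_mid in the frame of waste_bin below 0.12 m and x of lid2_mid in the frame of waste_bin between -0.13 and 0.13 m and y of lid2_mid in the frame of waste_bin between -0.2 and 0.2 m and x of foam_mid in the frame of waste_bin between -0.13 and 0.13 m and y of foam_mid in the frame of waste_bin between -0.2 and 0.2 m), for 0.2 s.
At the end, for the whole second after the job is handed in: Every fish ball present lies inside the pot; both open bins stand upright (within 8 deg) and still on the floor of the wash tray; every piece of packaging present lies inside the waste tub; the lidded bin is still in its slot (moved less than 20 mm) (all of step 2 and all of step 3 and distance of bin_c from where it was at the start of the episode below 0.02 m); the robot touches nothing.
It fails at once if a bin is tilted (over 20 deg) while it is still down in the organiser ((z of bin_a in the frame of frame below 0.05 m and x of bin_a in the frame of frame between -0.06 and 0.06 m and y of bin_a in the frame of frame between -0.12 and 0.12 m and angle between bin_a's own z axis and vertical above 0.35 rad) or (z of bin_b in the frame of frame below 0.05 m and x of bin_b in the frame of frame between -0.06 and 0.06 m and y of bin_b in the frame of frame between -0.12 and 0.12 m and angle between bin_b's own z axis and vertical above 0.35 rad)).
It fails at once if a bin is tipped (over 35 deg) away from the pot ((angle between bin_a's own z axis and vertical above 0.6 rad and horizontal distance between bin_a and pot above 0.25 m) or (angle between bin_b's own z axis and vertical above 0.6 rad and horizontal distance between bin_b and pot above 0.25 m)).
It fails at once if the gripper's fingers touch a fish ball (contact force between the fingers and ball1 above 0.3 N or contact force between the fingers and ball2 above 0.3 N or contact force between the fingers and ball3 above 0.3 N or contact force between the fingers and ball4 above 0.3 N or contact force between the fingers and ball5 above 0.3 N or contact force between the fingers and ball6 above 0.3 N).
It fails at once if packaging is picked up instead of pushed (height (world z) of any of lid1_mid, lid2_mid, foam_mid above 0.09 m).
It fails at once if the lidded bin is pulled up or tilted, or the sauce bottle knocked over or shoved away (distance of bin_c from where it was at the start of the episode above 0.03 m or angle between bin_c's own z axis and vertical above 0.35 rad or distance of sauce from where it was at the start of the episode above 0.05 m or angle between sauce's own z axis and vertical above 0.5 rad).
Of ball1, ball2, ball3, ball4, ball5, ball6 only 3 to 6 are there at a start; the rules pass over those that are not, and their reading is None.
Of lid1, lid2, foam only 1 to 3 are there at a start; the rules pass over those that are not, and their reading is None.
At some moment in a run one of lid1, lid2, foam may be knocked a few centimetres aside while the robot is not near it.
It also fails if it takes over 208 s, if anything falls off the work surface, if the arm or the gripper's body presses on something with over 40 N, if the wrist force passes 120 N, or if a joint passes its speed limit or range.

### The arm

A 6-joint arm with a two-finger parallel gripper is mounted at the origin on the work surface. World frame = base frame: x ahead of the robot, y to its left, z up, the work surface at z = 0. Lengths are in m, angles in rad, forces in N, time in s.
With the tool pointing down it reaches from about 0.425 to 0.925 m from the base axis. Payload 12.5 kg.
Tool frame: the origin (TCP) lies where the fingers leave the gripper's body, on its centre line; the fingertips stand 73 mm ahead of it and the grasp point (between the pads) lies manip.tcp_to_grasp ahead of it (manip.tcp_to_grasp is the distance from the TCP to the grasp point, in m); z points along the fingers, y is the direction in which the jaws open and shut (so a half turn about z gives the same grasp; the last joint's range is limited). The gripper opens to 85 mm and grips with 20 to 120 N. Pads are 22 mm wide; open, the fingers measure 114 mm over their backs; the gripper's body (76 mm by 85 mm) begins 54 mm behind the grasp point. The pads swing forward as they close: fully open they stand 13 mm farther back than shut.
Start: joints at [-1.423, 0.491, 1.559, -0, 1.092, -0.106], TCP at [0.157, -0.605, 0.304] pointing down, gripper open.
Joint ranges: [-3.1, 3.1], [-0.84, 2.19], [0.05, 2.79], [-1.13, 4.28], [0.06, 2.93], [-2.69, 2.69]. Speed limits (rad/s): [2.22, 2.22, 2.79, 3.14, 3.14, 3.14].

### API

Orientations are given as a unit quaternion [w, x, y, z].
In Python, from cell import sensors, grab_frame, camera_model, job, look_for, manip gives the robot as it stands.
- The arm moves only by the shell command python3 -m pendant 'ROWS' [OPENING]. ROWS is JSON, one flat list of numbers, 6 for each row, row after row: the shift along the world's x, y, z in mm, then the turn, a rotation vector about the world's x, y, z in degrees. In form: [dx, dy, dz, wx, wy, wz, dx, dy, dz, wx, wy, wz, ...]. A call has 1 to 12 rows; each row is the pose to reach, as a shift and turn from the pose commanded when the call began; what a row does not reach only later rows make up. A row lasts 1/10 s, in which the tool goes at most 50 mm and 8.59 degrees, less where a joint would pass 70% of its speed; a pose out of reach is approached as far as the arm can. A call with a gripper value outside its range is refused whole. OPENING is the finger opening in mm, from 0 to 85.4, set as the call begins (- or left out, the last holds). The fingers move at their own pace and stop on an object; the grip force is fixed at half the most. Time passes only in rows, so rows that repeat a pose let the fingers close. It gives the time, the measured TCP pose, the force and the opening at its end, in the units of the state.
- sensors.get_obs(): the state, without advancing time (a new reading comes with each control period).
- grab_frame(name): name is "scene" or "top" or "wrist"; returns the picture (480x640x3 uint8, red, green, blue); there is no depth.
- camera_model(name): a dict with "vertical_fov" (degrees; the focal length in pixels is half the picture's height over the tangent of half this angle, whatever the lens; pixels are square), "cx", "cy" (the principal point, pixels), "k1" (the pictures are not rectified: a ray, as slopes to the right and down, at radius r is drawn at 1 + k1 r^2 times it, then the intrinsics apply), "pose" (4x4, takes a point from camera to world coordinates). Camera axes: x right, y up, looking along -z (the intrinsics and any distortion apply to the point x, -y, -z); pixel columns grow to the right and rows downward; lengths in m; the calibration is good to about 2 mm. A picture is of the moment at which its call begins: read the wrist's pose just before it. camera_model takes no time and is no camera call; for the wrist camera it gives the pose at the moment of the call.
- job.finish_job(): hands the job in, once; it reports no verdict.
Trained networks look in the newest picture that a camera, given by its name, has taken for a name from the list of things; names that differ only in an ending like _2 or _b are one class to them, and where a whole thing is asked for, a point or a joint stands for the part that bears it (a point fixed in the world has none). Each returns a list of dicts, best first, with "confidence" (0 to 1); they miss things now and then, are a little off and sometimes report something else, mostly with a low value. They report only what shows in the picture. A call takes as long as a camera call.
- look_for(target, camera): "bbox" ([centre column, centre row, width, height] in pixels, round what is visible of it).
The state is a dict: "time_s": time; "joints": joint angles; "joint_velocities": joint speeds; "tau": joint torques, N m; "tool_pos": TCP position; "eef_rot": TCP orientation; "force": force on the tool from outside, world axes, zero at the start; "moment": the same for the moment, N m; "finger_gap": finger opening in m.
Only numpy, scipy, OpenCV 4.12 (cv2) and the standard library are available. Lean on these libraries where they do the work, as an engineer would, in place of code of your own. Each camera call takes 0.05 s, during which the arm holds its last target. There are 200 camera calls.

## Working session

There is one attempt and no reset: what is moved stays moved. The work goes in short steps, Python scripts to look and compute and a shell command to move; the robot and the scene stay as the last step left them, time stands still between calls to the robot, and variables do not carry over. Pictures are saved under pics/ and viewed, about 12 in all and at most 16, crops included, and the job is handed in when it is done.

```bash
ls; mkdir -p pics
cat > h.py <<'E'
import numpy as np, cv2
from cell import sensors, grab_frame, camera_model, job, look_for, manip
def K(m):
    f=240/np.tan(np.radians(m["vertical_fov"])/2); return np.array([[f,0,m["cx"]],[0,f,m["cy"]],[0,0,1.]]),np.array([m["k1"],0,0,0.])
def ray(m,u,v):
    k,d=K(m); p=cv2.undistortPointsIter(np.array([[[u,v]]],float),k,d,None,None,(3,50,1e-9))[0,0]
    P=np.array(m["pose"]); return P[:3,3],P[:3,:3]@np.array([p[0],-p[1],-1])
def at(m,u,v,z):
    o,r=ray(m,u,v); return o+r*(z-o[2])/r[2]
def px(m,X):
    k,d=K(m); P=np.array(m["pose"]); c=P[:3,:3].T@(np.array(X,float)-P[:3,3]); c=np.array([c[0],-c[1],-c[2]])
    return cv2.projectPoints(c[None],np.zeros(3),np.zeros(3),k,d)[0].ravel()
def shot(cam,name):
    m=camera_model(cam); im=np.array(grab_frame(cam)); cv2.imwrite("pics/"+name+".png",im[:,:,::-1]); return m,im
E
python3 - <<'E'
from h import *
print(manip.tcp_to_grasp, sensors.get_obs())
ts="frame bin_a bin_b bin_a_tab bin_b_tab bin_c pot wash_tray waste_bin sauce ball1_center lid1_mid lid2_mid foam_mid".split()
for c in ["top","scene"]:
    m,im=shot(c,c+"0"); print(c,m)
    for t in ts if c=="top" else ts[:6]:
        print(t,[(np.round(r["bbox"]).astype(int).tolist(),round(r["confidence"],2)) for r in look_for(t,c)[:4]])
E
```

```text
pics
0.0539 {'time_s': 0.0, 'joints': array([-1.42258162e+00,  4.91566601e-01,  1.55944968e+00,  2.73392000e-05,
        1.09169655e+00, -1.05589894e-01]), 'joint_velocities': array([ 0.00061839,  0.00111047,  0.00108451,  0.00213785, -0.00134411,
       -0.00210286]), 'tau': array([ 2.35734724e-04, -6.18450308e+01, -2.61595684e+01, -1.09644079e-04,
        4.11605884e-03,  2.60227142e-05]), 'tool_pos': array([ 0.15694146, -0.60482675,  0.30332324]), 'eef_rot': array([-5.60221489e-04,  9.91959346e-01,  1.26555687e-01,  1.88290969e-07]), 'force': array([-0.44465497, -0.17617766,  0.1670685 ]), 'moment': array([ 0.01716373, -0.04341701, -0.01979786]), 'finger_gap': 0.08523431733686182}
top {'vertical_fov': 50.73833936353892, 'cx': 326.03652832141415, 'cy': 249.1653353738641, 'k1': -0.04358416276226331, 'pose': array([[ 0.00570401,  0.99633955, -0.08529342,  0.44351983],
       [-0.99985766,  0.00703689,  0.01533449, -0.05171484],
       [ 0.01587855,  0.08519381,  0.99623787,  1.28501881],
       [ 0.        ,  0.        ,  0.        ,  1.        ]])}
frame [([172, 286, 107, 69], 0.95)
[... 638 characters left out ...]
675674, 'cy': 238.4270084022721, 'k1': -0.03692659515590546, 'pose': array([[ 0.31286593, -0.79057664,  0.5264062 ,  1.21422177],
       [ 0.94977658,  0.25675219, -0.17889314, -0.25998215],
       [ 0.00627279,  0.55593785,  0.83120019,  1.02028826],
       [ 0.        ,  0.        ,  0.        ,  1.        ]])}
frame [([424, 187, 99, 46], 0.58)]
bin_a [([453, 151, 44, 34], 0.87), ([428, 164, 43, 36], 0.83), ([404, 174, 46, 36], 0.68)]
bin_b [([453, 151, 44, 34], 0.87), ([428, 164, 43, 36], 0.83), ([404, 174, 46, 36], 0.68)]
bin_a_tab [([402, 176, 42, 38], 0.83)]
bin_b_tab [([450, 154, 45, 39], 0.95)]
bin_c [([453, 151, 44, 34], 0.87), ([428, 164, 43, 36], 0.83), ([404, 174, 46, 36], 0.68)]
```

View pics/top0.png

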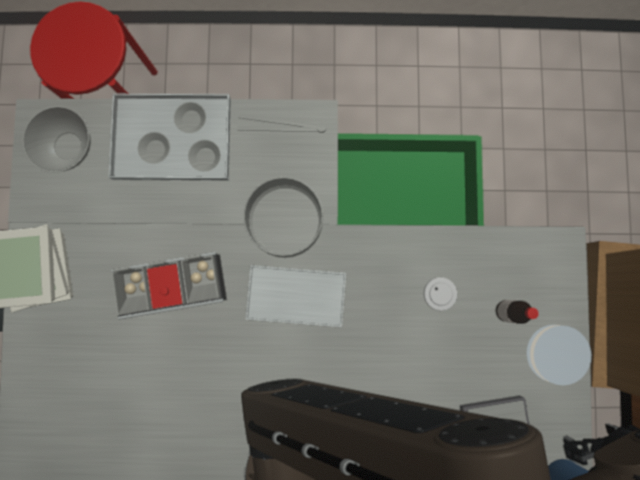

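View pics/scene0.png

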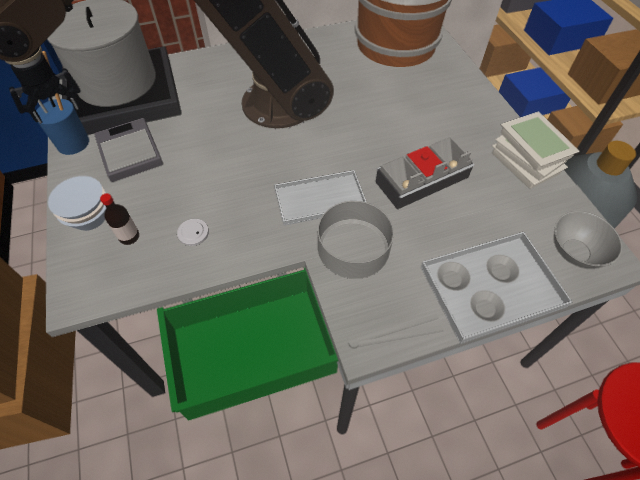

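The top view shows the frame at about (172,286), with balls in the outer two bins and the red lid in the middle. The pot is at (284,218), the tray at (297,296), one grey lid at (441,294) and the sauce bottle at (515,312). No foam box or black lid is visible. I'll enlarge the area for corners.

Run:
```python
from h import *
im=cv2.imread("pics/top0.png")
c=im[165:340,100:365]; cv2.imwrite("pics/crop1.png",cv2.resize(c,None,fx=3,fy=3,interpolation=cv2.INTER_CUBIC))
```

```text
(no output)
```

View pics/crop1.png

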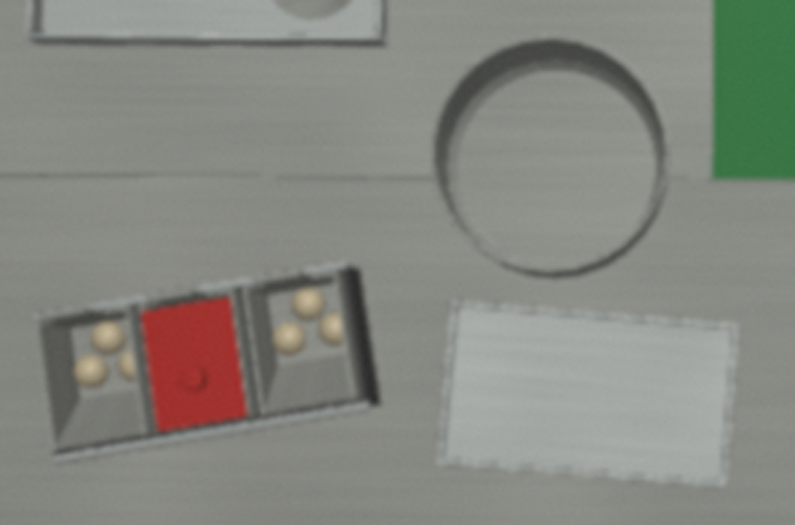

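Run:
```python
from h import *
m=camera_model("top")
f=lambda x,y,z:at(m,100+x/3-.33,165+y/3-.33,z)
def rect(n,ps,z):
    P=np.array([f(*p,z) for p in ps]); c=P.mean(0); d=(P[0]+P[3]-P[1]-P[2])/2; e=(P[0]+P[1]-P[2]-P[3])/2
    print(n,np.round(c,4),"len y",np.linalg.norm(d),"len x",np.linalg.norm(e),"yaw",np.degrees(np.arctan2(-d[0],d[1])),np.degrees(np.arctan2(e[1],e[0])))
rect("bins",[(40,318),(350,266),(372,403),(55,450)],.074)
rect("tray",[(452,301),(739,321),(725,485),(437,463)],.02)
print("pot",f(550,158,.09), np.linalg.norm(f(433,158,.09)-f(667,158,.09)), np.linalg.norm(f(550,40,.09)-f(550,278,.09)))
print("lid",at(m,440.5,294,.012),"sauce",at(m,505,311,0.05))
ms=camera_model("scene")
print("lid scene",at(ms,192.5,232,.012))
print("sauce",at(ms,127,240,0))
# project predictions into scene
for X in [f(550,158,.09)]: print(px(ms,X))
import sys
k=look_for
s=np.array(cv2.imread("pics/scene0.png"))
cv2.imwrite("pics/crop2.png",cv2.resize(s[120:300,260:500],None,fx=3,fy=3,interpolation=cv2.INTER_CUBIC))
```

```text
bins [0.4602 0.3072 0.074 ] len y 0.25265900167534716 len x 0.1082289232670863 yaw 9.409810777272048 9.574166196259629
tray [0.4358 0.0035 0.02  ] len y 0.2391635765775777 len x 0.13528969929630458 yaw -3.813675354067043 -4.512217317056187
pot [0.62115788 0.032784   0.09      ] 0.18563126567291638 0.19068885459493157
lid [ 0.44110287 -0.36056553  0.012     ] sauce [ 0.40014866 -0.51056822  0.05      ]
lid scene [ 0.44960314 -0.36373835  0.012     ]
sauce [ 0.41171092 -0.53836863  0.        ]
[354.96828767 227.68830941]
```

View pics/crop2.png

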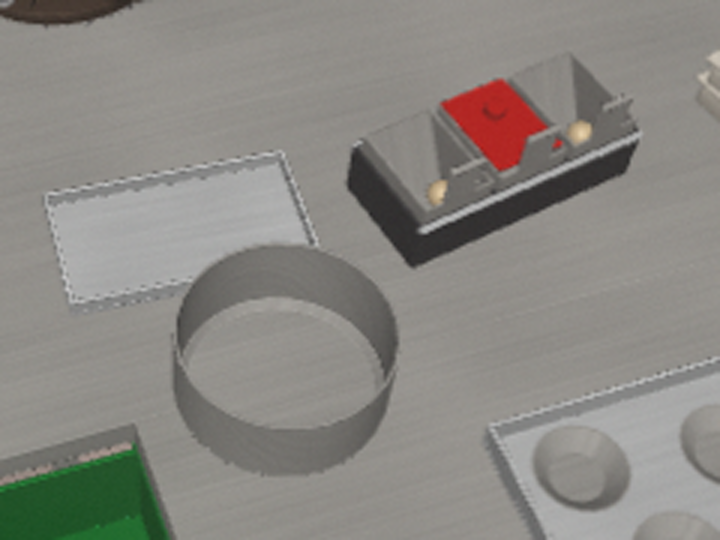

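Both views agree that the outer bins are open with balls, the red-lidded bin is in the middle, and the frame yaw is about 9.5°. I'll move towards the organiser.

```bash
python3 -c "
from h import *
o=sensors.get_obs();print(repr(o['joints']),repr(o['tool_pos']),repr(o['eef_rot']))"
python3 -m pendant '[340,400,100,0,0,55, 340,400,100,0,0,55, 340,400,100,0,0,55, 340,400,100,0,0,55, 340,400,100,0,0,55, 340,400,100,0,0,55, 340,400,100,0,0,55, 340,400,100,0,0,55, 340,400,100,0,0,55, 340,400,100,0,0,55, 340,400,100,0,0,55, 340,400,100,0,0,55]' 60
python3 -c "
from h import *
o=sensors.get_obs();print(repr(o['joints']),repr(o['tool_pos']),repr(o['eef_rot']))"
python3 -m pendant '[20,420,-50,0,0,30, 20,420,-50,0,0,30, 20,420,-50,0,0,30, 20,420,-50,0,0,30, 20,420,-50,0,0,30, 20,420,-50,0,0,30, 20,420,-50,0,0,30, 20,420,-50,0,0,30, 20,420,-50,0,0,30, 20,420,-50,0,0,30, 20,420,-50,0,0,30]' 60
python3 - <<'E'
from h import *
o=sensors.get_obs();print(repr(o['joints']),repr(o['tool_pos']),repr(o['eef_rot']))
m,im=shot("wrist","w1"); print(m["pose"],m["vertical_fov"])
E
```

```text
array([-1.42260100e+00,  4.90886750e-01,  1.55886969e+00, -8.38940682e-06,
        1.09170114e+00, -1.05567052e-01]) array([ 0.1569483 , -0.60499338,  0.30394563]) array([ 6.75983856e-05,  9.91961128e-01,  1.26542940e-01, -2.28238864e-06])
time_s: 2.3
tool_pos: [0.4989, -0.2021, 0.4047]
eef_rot: [0.001, 0.82, 0.572, 0.001]
force: [-0.6, 0.0, 0.4]
finger_gap: 0.06
array([-5.07846917e-01,  2.74709038e-01,  1.62661901e+00,  6.63315539e-04,
        1.23855116e+00, -1.55007858e-01]) array([ 0.4989329 , -0.2021245 ,  0.40474235]) array([6.32416301e-04, 8.20294077e-01, 5.71941251e-01, 6.57552710e-04])
time_s: 3.4
tool_pos: [0.5169, 0.2146, 0.3537]
eef_rot: [-0.0, 0.646, 0.764, -0.0]
force: [0.1, -1.0, -0.3]
finger_gap: 0.0599
array([ 2.75650443e-01,  3.49554858e-01,  1.65464300e+00, -3.32926447e-04,
        1.13784390e+00,  1.08530311e-01]) array([0.51688176, 0.2146286 , 0.3536947 ]) array([-2.82043211e-07,  6.45569068e-01,  7.63701843e-01, -2.70649635e-04])
[[ 9.86029503e-01 -1.60434470e-01 -4.47950808e-02  5.03336214e-01]
 [ 1.66569214e-01  9.48537436e-01  2.69316598e-01  2.84274452e-01]
 [-7.17854665e-04 -2.73015593e-01  9.62009340e-01  4.23283910e-01]
 [ 0.00000000e+00  0.00000000e+00  0.00000000e+00  1.00000000e+00]] 67.79186055446401
```

View pics/w1.png

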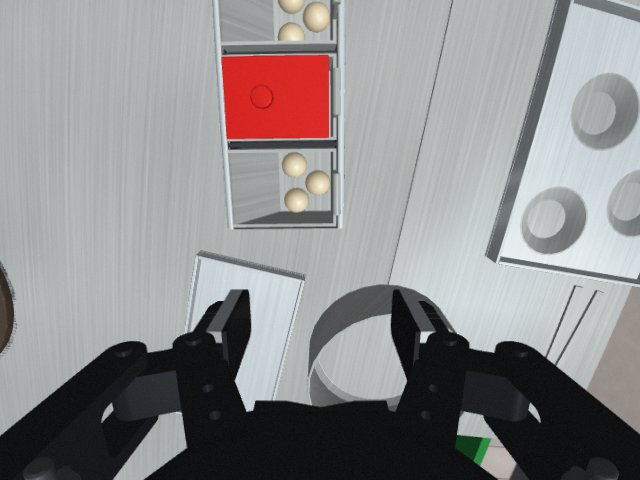

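```bash
cat >> h.py <<'E'
def Rz(a): a=np.radians(a); return np.array([[np.cos(a),-np.sin(a),0],[np.sin(a),np.cos(a),0],[0,0,1]])
E
python3 - <<'E'
from h import *
m=camera_model("wrist")
c=np.array([.460,.307,0]);R=Rz(9.5)
g=lambda *p:np.round(px(m,c+R@(np.array(p)/1000.)),1)
print("frame corner -x-y",g(-58,-128,58),"+x-y",g(58,-128,58))
for s in (-84,0): print("tab",s,[g(50,s-18,113),g(50,s+18,113)])
print("lid corners",[g(*p) for p in((-52,-38,74),(52,-38,74),(52,38,74),(-52,38,74))])
im=cv2.imread("pics/w1.png"); cv2.imwrite("pics/crop3.png",cv2.resize(im[30:250,200:365],None,fx=3.6,fy=2.7*4/3*.75,interpolation=cv2.INTER_CUBIC))
J=np.array([[-1.4226,.4909,1.5589,0,1.0917,-.10557],[-.507847,.274709,1.626619,.0006633,1.238551,-.155],[.27565,.349555,1.654643,-.00033,1.137844,.10853]])
P=np.array([[.156948,-.604993,.303946],[.498933,-.202125,.404742],[.516882,.214629,.353695]])
for j,p in zip(J,P):
    q=Rz(-np.degrees(j[0]))@p; print(q,"TX90 pred",.05+.425*np.sin(j[1])+.425*np.sin(j[1]+j[2]),.425*np.cos(j[1])+.425*np.cos(j[1]+j[2]), j[1]+j[2]+j[4])
E
```

```text
frame corner -x-y [229.3 235.6] +x-y [338.5 235.6]
tab -84 [array([332.9, 223.4]), array([333.3, 182.8])]
tab 0 [array([333.8, 125.1]), array([334.2,  79.1])]
lid corners [array([225.3, 148.9]), array([334.2, 148.6]), array([335. ,  62.7]), array([220.4,  63.6])]
[0.62153575 0.06589777 0.303946  ] TX90 pred 0.6275216040442337 0.17893083454469097 3.1414999999999997
[0.53425723 0.06601415 0.404742  ] TX90 pred 0.5672831334376647 0.27113223886739435 3.1398789999999996
[0.55578503 0.06584539 0.353695  ] TX90 pred 0.5812594298331476 0.22081504864404905 3.142042
```

View pics/crop3.png

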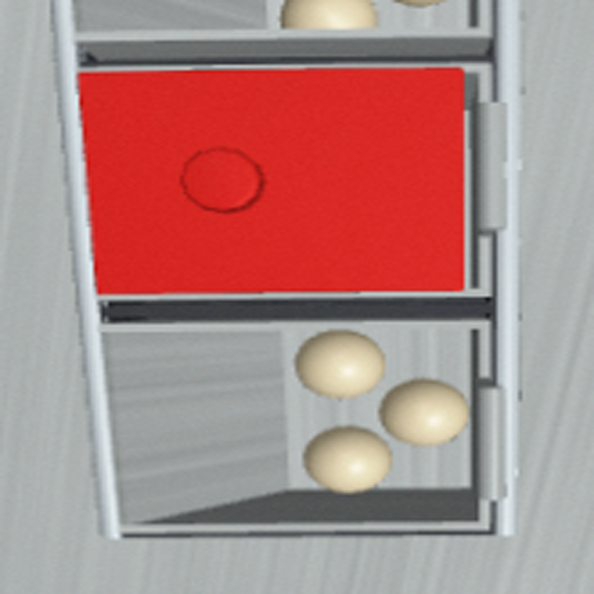

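```bash
cat > fit.py <<'E'
from h import *
from scipy.optimize import least_squares
def fit(ms,obs,x0=(.46,.307,9.5)):
    # obs: (m, local mm pt, pixel)
    def f(q): return np.concatenate([px(m,np.array([q[0],q[1],0])+Rz(q[2])@(np.array(p)/1000.))-np.array(u) for m,p,u in obs])
    s=least_squares(f,x0,x_scale=(.01,.01,1)); return s.x,np.round(s.fun,1)
E
python3 - <<'E'
from fit import *
m,im=shot("wrist","w2"); print(m["pose"][:,3])
old=cv2.imread("pics/w1.png"); print("shift",cv2.phaseCorrelate(*[np.float32(cv2.cvtColor(a[0:220,200:640],cv2.COLOR_BGR2GRAY)) for a in (old,im[:,:,::-1].copy())]))
t=camera_model("top")
W=[((-58,-128,58),(229.2,228.5)),((58,-128,58),(343.3,227.8)),((50,-102,113),(338,215)),((50,-66,113),(338,173.7)),((50,-18,113),(337,116)),((50,18,113),(337,68))]
C=lambda x,y:(100+x/3-.33,165+y/3-.33)
T=[((-52,-38-84,74),C(362,403)),((-52,122,74),C(55,450)),((52,122,74),C(42,320))]
print(fit(0,[(m,*w) for w in W]))
print(fit(0,[(t,*w) for w in T]))
E
```

```text
[0.50349776 0.28372275 0.42351384 1.        ]
shift ((-0.21161347580951428, 0.020984855964840676), 0.9745080688476563)
(array([0.46147676, 0.31503778, 9.80920894]), array([ 2.9,  0.3, -1.4,  0.5, -1.3, -0.4, -1. , -0.2,  0.4, -0.9,  0.6,
        0.6]))
(array([0.45818664, 0.31003626, 9.06293144]), array([-0.4,  0.2,  0.6, -0.1, -0.2, -0. ]))
```

```bash
python3 -m pendant '[7,23,-100,0,0,0, 7,23,-100,0,0,0, 7,23,-154,0,0,0, 7,23,-154,0,0,0, 7,23,-154,0,0,0, 7,23,-154,0,0,0]' 40
python3 - <<'E'
from h import *
from scipy.optimize import least_squares
o=sensors.get_obs()
J=np.array([[-1.4226,.490887,1.55887,0,1.0917,-.10557],[-.507847,.274709,1.626619,.0006633,1.238551,-.155],[.27565,.349555,1.654643,-.00033,1.137844,.10853],o['joints']])
P=np.array([[.156948,-.604993,.303946],[.498933,-.202125,.404742],[.516882,.214629,.353695],o['tool_pos']])
Q=np.array([Rz(-np.degrees(j[0]))@p for j,p in zip(J,P)])
A=[];b=[]
for j,q in zip(J,Q):
    a,s=j[1],j[1]+j[2]
    A+=[[1,0,np.sin(a),np.sin(s),np.cos(s)],[0,1,np.cos(a),np.cos(s),-np.sin(s)]]; b+=[q[0],q[2]]
print(np.linalg.lstsq(np.array(A),np.array(b),rcond=None), o['joints'],o['tool_pos'])
m,im=shot("scene","s1");cv2.imwrite("pics/c4.png",cv2.resize(im[100:240,340:520,::-1],None,fx=4,fy=4,interpolation=cv2.INTER_CUBIC))
E
```

```text
time_s: 4.1
tool_pos: [0.525, 0.2376, 0.2023]
eef_rot: [0.001, 0.646, 0.763, 0.001]
force: [0.4, -0.1, 0.7]
finger_gap: 0.04
(array([0.00066283, 0.01375912, 0.58501989, 0.41027751, 0.04123153]), array([1.29033849e-07]), np.int32(5), array([3.45573938, 2.81955359, 0.22544915, 0.22386945, 0.08389301])) [ 3.10442937e-01  5.43273391e-01  1.78652496e+00 -8.16232680e-05
  8.08632933e-01  1.44894853e-01] [0.52495509 0.23761092 0.20229479]
```

View pics/c4.png

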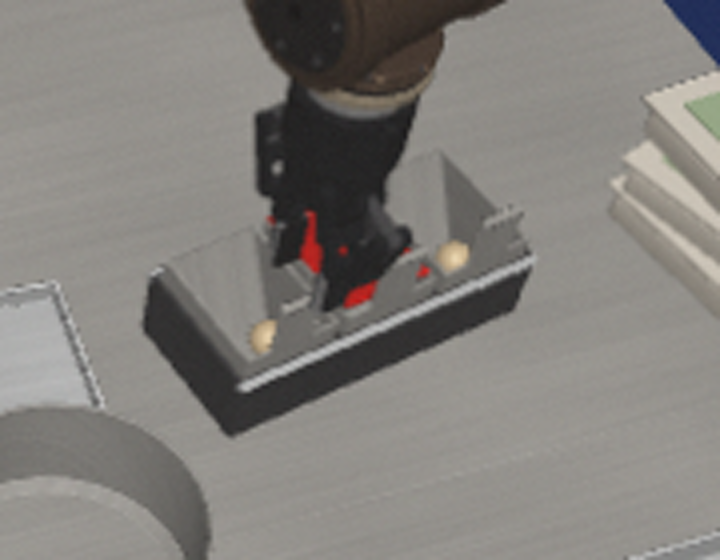

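Run:
```python
from h import *
m=camera_model("scene"); cr=lambda X:np.round((px(m,X)-[340,100])*4)
c=np.array([.4605,.313,0]);R=Rz(9.6)
for s in(-84,0,84): print("tab",s,[cr(c+R@np.array([.05,(s+d)/1000,.113])) for d in(-18,18)],"base",cr(c+R@np.array([.05,s/1000,.074])))
print("frame",[cr(c+R@np.array([x,y,.058])) for x,y in((.058,-.128),(-.058,-.128),(.058,.128))])
o=sensors.get_obs();p=o['tool_pos'];u=R@np.array([1,0,0])
for d in(-.02,.02): print("tip",cr(p-[0,0,.07]+d*u))
```

```text
tab -84 [array([278., 308.]), array([322., 289.])] base [290. 337.]
tab 0 [array([381., 265.]), array([424., 247.])] base [390. 295.]
tab 84 [array([480., 223.]), array([521., 206.])] base [486. 254.]
frame [array([239., 383.]), array([149., 271.]), array([536., 256.])]
tip [288. 260.]
tip [323. 301.]
```

```bash
python3 -m pendant '[-1,1,-25,0,0,0, -1,1,-49,0,0,0, -1,1,-49,0,0,0, -1,1,-49,0,0,0]' 40
python3 -m pendant '[0,0,0,0,0,0, 0,0,0,0,0,0, 0,0,0,0,0,0, 0,0,0,0,0,0, 0,0,0,0,0,0, 0,0,0,0,0,0, 0,0,0,0,0,0]' 0
python3 -m pendant '[0,0,15,0,0,0, 0,0,30,0,0,0, 0,0,45,0,0,0, 0,0,60,0,0,0, 0,0,75,0,0,0, 0,0,90,0,0,0, 0,0,105,0,0,0, 0,0,120,0,0,0, 0,0,120,0,0,0, 0,0,120,0,0,0]'
python3 - <<'E'
from h import *
o=sensors.get_obs();print(o['joints'],o['moment'])
m,im=shot("scene","s2");w,iw=shot("wrist","w3");cv2.imwrite("pics/c5.png",np.hstack([cv2.resize(im[80:260,300:540,::-1],(400,300)),cv2.resize(iw[:,:,::-1],(400,300))]))
E
```

```text
time_s: 4.55
tool_pos: [0.5236, 0.2391, 0.1527]
eef_rot: [0.001, 0.646, 0.763, 0.001]
force: [0.2, 0.7, -0.3]
finger_gap: 0.04
time_s: 5.25
tool_pos: [0.5234, 0.2392, 0.1514]
eef_rot: [0.0, 0.646, 0.763, 0.001]
force: [3.0, 0.9, 5.6]
finger_gap: 0.0032
time_s: 6.25
tool_pos: [0.5225, 0.2389, 0.2701]
eef_rot: [-0.0, 0.646, 0.763, -0.001]
force: [-0.1, -0.3, -2.7]
finger_gap: 0.0032
[ 3.13910398e-01  4.56573546e-01  1.72390856e+00 -4.30815671e-05
  9.62314901e-01  1.47308532e-01] [ 0.05189078 -0.14393313  0.03398767]
```

View pics/c5.png

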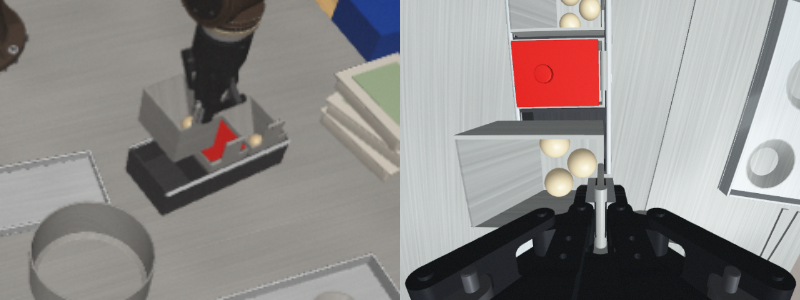

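Wrist and scene views show the bin free of the frame and level, its three balls clear of the fingers. A small tilt now lets me calibrate wrist length for planning the pour.

```bash
python3 -m pendant '[0,0,20,-1,6,0, 0,0,20,-1,6,0, 0,0,20,-1,6,0, 0,0,20,-1,6,0]'
python3 - <<'E'
from h import *
from scipy.spatial.transform import Rotation as Ro
o=sensors.get_obs();j=o['joints'];print(j,o['tool_pos'],o['eef_rot'])
q=Rz(-np.degrees(j[0]))@o['tool_pos']; s=j[1]+j[2]
L2,L3,e=.58502,.41028,.04123
wx=.00066+L2*np.sin(j[1])+L3*np.sin(s)+e*np.cos(s); wz0=L2*np.cos(j[1])+L3*np.cos(s)-e*np.sin(s)
z=Rz(-np.degrees(j[0]))@Ro.from_quat(o['eef_rot'],scalar_first=True).as_matrix()[:,2]
print("tool dir",z,"dx",q[0]-wx,"lat",q[1], "Lt from x",(q[0]-wx)/z[0],"from y",(q[1]-.066)/z[1],"z",q[2]-wz0)
E
```

```text
time_s: 6.75
tool_pos: [0.5226, 0.2389, 0.2897]
eef_rot: [-0.034, 0.645, 0.762, -0.04]
force: [0.8, 0.0, -3.0]
finger_gap: 0.0034
[0.30911175 0.46119335 1.65742637 0.01642964 1.1272547  0.13477878] [0.52263335 0.23892536 0.28974927] [-0.03394434  0.64496169  0.76240158 -0.04019979]
tool dir [-0.10402937  0.0148392  -0.99446352] dx -0.01922295055549017 lat 0.06860963836864552 Lt from x 0.1847838740274454 from y 0.17586109335795638 z 0.014733648572211155
```

```bash
cat > kin.py <<'E'
from h import *
from scipy.spatial.transform import Rotation as Ro
from scipy.optimize import least_squares
L2,L3,e,LT,H=.58502,.41028,.04123,.1835,.0138+.1835
lo=np.array([-3.1,-.84,.05,-1.13,.06,-2.69]);hi=np.array([3.1,2.19,2.79,4.28,2.93,2.69])
def fk(j):
    s=j[1]+j[2]
    R=Ro.from_euler('ZYZYZ',[j[0],s,j[3],j[4],j[5]+np.pi/2]).as_matrix()
    W=Rz(np.degrees(j[0]))@np.array([.0007+L2*np.sin(j[1])+L3*np.sin(s)+e*np.cos(s),.066,H+L2*np.cos(j[1])+L3*np.cos(s)-e*np.sin(s)])
    return W+LT*R[:,2],R,W
def ik(p,R,j0):
    def f(j):
        P,Q,_=fk(j); return np.r_[(P-p)*5,(Q-R).ravel()]
    s=least_squares(f,np.clip(j0,lo+1e-6,hi-1e-6),bounds=(lo,hi)); return s.x,np.abs(s.fun).max()
def toolR(psi,th):
    R0=np.column_stack([Rz(psi)@[0,1.,0]*1.,Rz(psi)@[1.,0,0],[0,0,-1.]])
    b=Rz(psi)@np.array([0,1.,0]); return Ro.from_rotvec(-np.radians(th)*b).as_matrix()@R0
G=.0535
def tcp_for(lip,psi,th):  # TCP so the lip (bin -52,0,70) is at given point; tab grasp at (50,0,92)
    R=toolR(psi,th)  # tool x=bin y, tool y=bin x, tool z=-bin z
    B=np.column_stack([R[:,1],R[:,0],-R[:,2]])
    return np.array(lip)+B@np.array([.102,0,.022+G]),R
E
python3 - <<'E'
from kin import *
o=sensors.get_obs();j=o['joints'];P,R,W=fk(j);print(P-o['tool_pos'],Ro.from_matrix(R).as_quat(scalar_first=True),o['eef_rot'])
pot=np.array([.621,.033])
best=[]
for psi in range(-180,180,15):
    d=(Rz(psi)@[1.,0,0])[:2]; jj=j.copy(); err=0; path=[]
    # approach yaw first
    y0=9.6; n=max(1,int(abs(psi-y0)//15)+1)
    for k in range(1,n+1):
        a=k/n; p,R=tcp_for(np.r_[pot+.045*d,.24],psi,0); p=(1-a)*np.array([.52,.24,.3])+a*p
        jj,er=ik(p,toolR(y0+(psi-y0)*a,0),jj); 
    err=er; start=jj.copy()
    for th in range(5,91,5):
        z=max(.115,.24-.125*th/50)
        p,R=tcp_for(np.r_[pot+.045*d,z],psi,th); jn,er=ik(p,R,jj); err=max(err,er)
        if er<.01: ok=th
        path.append(np.abs(jn-jj).max()); jj=jn
        if er>.02: break
    P,_,W=fk(jj)
    print(psi,"err %.3f th %d maxstep %.2f"%(err,th,max(path)),np.round(start,2),np.round(jj,2),"W",np.round(W,2))
E
```

```text
Traceback (most recent call last):
  File "kin.py", line 8, in fk
    R=Ro.from_euler('ZYZYZ',[j[0],s,j[3],j[4],j[5]+np.pi/2]).as_matrix()
      ~~~~~~~~~~~~~^^^^^^^^^^^^^^^^^^^^^^^^^^^^^^^^^^^^^^^^^
  File "scipy/spatial/transform/_rotation.pyx", line 1413, in scipy.spatial.transform._rotation.Rotation.from_euler
ValueError: Expected axis specification to be a non-empty string of upto 3 characters, got ZYZYZ
```

```bash
sed -i "s/R=Ro.from_euler('ZYZYZ',.*/R=(Ro.from_euler('ZYZ',[j[0],s,j[3]])*Ro.from_euler('YZ',[j[4],j[5]+np.pi\/2])).as_matrix()/" kin.py
cat > search.py <<'E'
from kin import *
o=sensors.get_obs();j=o['joints'];P,R,W=fk(j);print(P-o['tool_pos'],Ro.from_matrix(R).as_quat(scalar_first=True),o['eef_rot'])
pot=np.array([.621,.033])
for psi in range(-180,180,15):
    d=(Rz(psi)@[1.,0,0])[:2]; jj=j.copy(); err=0; path=[]
    y0=9.6; n=max(1,int(abs(psi-y0)//15)+1)
    for k in range(1,n+1):
        a=k/n; p,R=tcp_for(np.r_[pot+.045*d,.24],psi,0); p=(1-a)*np.array([.52,.24,.3])+a*p
        jj,er=ik(p,toolR(y0+(psi-y0)*a,0),jj); 
    err=er; start=jj.copy()
    for th in range(5,91,5):
        z=max(.115,.24-.125*th/50)
        p,R=tcp_for(np.r_[pot+.045*d,z],psi,th); jn,er=ik(p,R,jj); err=max(err,er)
        path.append(np.abs(jn-jj).max()); jj=jn
        if er>.02: break
    P,_,W=fk(jj)
    print(psi,"err %.3f th %d maxstep %.2f"%(err,th,max(path)),np.round(start,2),np.round(jj,2),"W",np.round(W,2))
E
python3 search.py
```

```text
[1.30850453e-04 1.60782040e-04 8.22959679e-05] [-0.03394434  0.64496169  0.76240158 -0.04019979] [-0.03394434  0.64496169  0.76240158 -0.04019979]
-180 err 0.164 th 5 maxstep 0.09 [-0.19  0.25  1.95  0.21  0.92  2.69] [-0.19  0.29  1.91  0.18  1.01  2.69] W [ 0.48 -0.02  0.49]
-165 err 0.036 th 5 maxstep 0.08 [-0.16  0.27  1.89  0.02  0.98  2.69] [-0.15  0.3   1.85 -0.    1.06  2.69] W [ 0.5  -0.01  0.49]
-150 err 0.022 th 45 maxstep 0.08 [-0.22  0.29  1.86  0.    0.99  2.4 ] [-0.    0.68  1.51 -0.36  1.67  2.69] W [0.68 0.06 0.38]
-135 err 0.000 th 90 maxstep 0.09 [-0.26  0.33  1.8   0.    1.01  2.09] [ 0.15  1.01  1.23 -0.87  2.25  2.51] W [0.77 0.18 0.22]
-120 err 0.000 th 90 maxstep 0.10 [-0.29  0.38  1.72  0.    1.04  1.8 ] [ 0.2   0.97  1.35 -1.03  2.08  2.46] W [0.73 0.22 0.22]
-105 err 0.034 th 90 maxstep 0.10 [-0.3   0.43  1.63  0.    1.08  1.54] [ 0.25  0.93  1.47 -1.13  1.91  2.48] W [0.68 0.24 0.22]
-90 err 0.038 th 70 maxstep 0.11 [-0.29  0.49  1.53 -0.    1.12  1.28] [ 0.21  0.74  1.62 -1.13  1.46  2.37] W [0.63 0.2  0.31]
-75 err 0.033 th 55 maxstep 0.13 [-0.26  0.54  
[... 1446 characters left out ...]
 0.86  1.68  1.25  1.79 -2.57] W [ 0.62 -0.18  0.22]
105 err 0.000 th 90 maxstep 0.10 [ 0.18  0.46  1.59 -0.    1.1  -1.65] [-0.35  0.91  1.53  1.08  1.95 -2.54] W [ 0.68 -0.17  0.22]
120 err 0.000 th 90 maxstep 0.09 [ 0.17  0.4   1.68 -0.    1.06 -1.93] [-0.3   0.96  1.4   0.93  2.12 -2.54] W [ 0.73 -0.15  0.22]
135 err 0.000 th 90 maxstep 0.09 [ 0.14  0.35  1.77 -0.    1.03 -2.22] [-0.24  1.    1.28  0.76  2.28 -2.59] W [ 0.77 -0.12  0.22]
150 err 0.025 th 25 maxstep 0.08 [ 0.08  0.31  1.83 -0.    1.   -2.54] [-0.02  0.49  1.66  0.2   1.39 -2.69] W [0.6  0.05 0.46]
165 err 0.092 th 5 maxstep 0.09 [ 0.06  0.28  1.88 -0.09  0.98 -2.69] [ 0.06  0.32  1.84 -0.07  1.06 -2.69] W [0.5  0.1  0.49]
```

```bash
cat > pour.py <<'E'
from kin import *
pot=np.array([.621,.033]); psi=95; d=(Rz(psi)@[1.,0,0])[:2]; lip=pot+.045*d
p0,_=tcp_for(np.r_[lip,.24],psi,0); print("start tcp",np.round(p0,4))
b=Rz(psi)@np.array([0,1.,0])
j=np.array([.18,.5,1.5,0,1.13,-1.45]); j,_=ik(p0,toolR(psi,0),j)
for th,z in ((8,.23),(16,.215),(24,.2),(32,.185),(40,.165),(45,.15),(50,.135),(55,.125),(60,.118),(64,.115),(68,.115),(72,.115),(76,.115),(80,.115),(85,.115)):
    p,R=tcp_for(np.r_[lip,z],psi,th); jn,er=ik(p,R,j); print(th,np.round((p-p0)*1000).astype(int),np.round(-th*b,1)[:2],"err %.3f dj %.2f"%(er,np.abs(jn-j).max())); j=jn
E
python3 pour.py
python3 -m pendant '[0,0,5,1,-6,0, 0,0,15,1,-6,0, 0,0,15,1,-6,0]'
```

```text
start tcp [0.6082 0.1794 0.3155]
8 [  1 -11   3] [8.  0.7] err 0.000 dj 0.15
16 [  2 -25   0] [15.9  1.4] err 0.000 dj 0.16
24 [  3 -39  -5] [23.9  2.1] err 0.000 dj 0.15
32 [  5 -55 -12] [31.9  2.8] err 0.000 dj 0.14
40 [  6 -72 -27] [39.8  3.5] err 0.000 dj 0.13
45 [  7 -83 -40] [44.8  3.9] err 0.000 dj 0.08
50 [  8 -94 -54] [49.8  4.4] err 0.000 dj 0.07
55 [   9 -105  -64] [54.8  4.8] err 0.000 dj 0.06
60 [  10 -116  -71] [59.8  5.2] err 0.000 dj 0.06
64 [  11 -125  -76] [63.8  5.6] err 0.000 dj 0.05
68 [  12 -133  -78] [67.7  5.9] err 0.000 dj 0.06
72 [  12 -142  -80] [71.7  6.3] err 0.000 dj 0.06
76 [  13 -150  -83] [75.7  6.6] err 0.000 dj 0.06
80 [  14 -158  -87] [79.7  7. ] err 0.000 dj 0.06
85 [  15 -168  -92] [84.7  7.4] err 0.000 dj 0.07
time_s: 7.05
tool_pos: [0.5228, 0.2391, 0.3072]
eef_rot: [-0.0, 0.646, 0.764, 0.0]
force: [-0.1, -0.2, -3.5]
finger_gap: 0.0032
```

```bash
python3 -m pendant '[7,-5,1,0,0,7, 14,-10,2,0,0,14, 21,-15,3,0,0,21, 28,-20,4,0,0,28, 35,-25,5,0,0,35, 43,-30,6,0,0,43, 50,-35,7,0,0,50, 57,-40,8,0,0,57, 64,-45,9,0,0,64, 71,-50,10,0,0,71, 78,-55,10,0,0,78, 85,-60,10,0,0,85.5]'
python3 -m pendant '[0,0,0,0,0,0, 0,0,0,0,0,0, 0,0,0,0,0,0]'
python3 - <<'E'
from h import *
m,im=shot("scene","s3");w,iw=shot("wrist","w4");cv2.imwrite("pics/c6.png",np.hstack([cv2.resize(im[80:320,260:580,::-1],(400,300)),cv2.resize(iw[:,:,::-1],(400,300))]))
E
```

```text
time_s: 8.25
tool_pos: [0.6082, 0.1788, 0.3156]
eef_rot: [-0.001, -0.046, 0.999, 0.0]
force: [-0.7, -0.3, -3.8]
finger_gap: 0.0028
time_s: 8.55
tool_pos: [0.6076, 0.1793, 0.3157]
eef_rot: [-0.001, -0.043, 0.999, 0.0]
force: [-0.2, 0.5, -3.1]
finger_gap: 0.0031
```

View pics/c6.png

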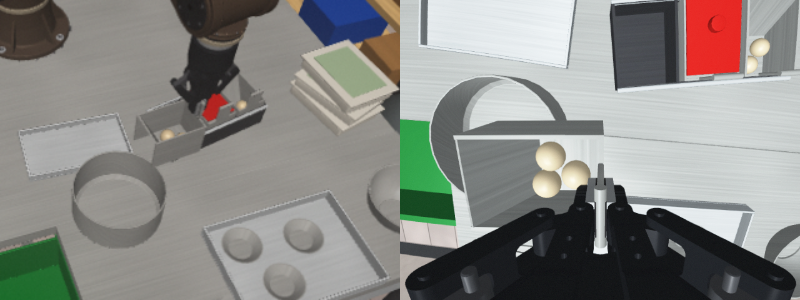

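```bash
python3 - <<'E'
from h import *
m=camera_model("wrist")
for a in range(0,360,30): print(a,np.round(px(m,[.621+.095*np.cos(np.radians(a)),.033+.095*np.sin(np.radians(a)),.09])*[.625,.625]+[400,0]),end=";")
E
python3 -m pendant '[1,-11,3,8,0.7,0, 2,-25,0,16,1.4,0, 3,-39,-5,24,2.1,0, 5,-55,-12,32,2.8,0, 6,-72,-27,40,3.5,0, 7,-83,-40,45,3.9,0, 8,-94,-54,50,4.4,0, 9,-105,-64,55,4.8,0, 10,-111,-68,57.5,5,0, 10,-116,-71,60,5.2,0]'
```

```text
0 [496. 204.];30 [527. 199.];60 [551. 179.];90 [561. 148.];120 [553. 113.];150 [527.  83.];180 [490.  70.];210 [455.  78.];240 [433. 103.];270 [428. 137.];300 [440. 169.];330 [465. 193.];time_s: 9.65
tool_pos: [0.6181, 0.0626, 0.2446]
eef_rot: [-0.022, -0.038, 0.864, 0.502]
force: [-1.2, -0.2, -2.7]
finger_gap: 0.0034
```

```bash
python3 -m pendant '[0,-5,-3,2,0.2,0, 1,-9,-5,4,0.35,0, 1,-13,-6,6,0.5,0, 2,-17,-7,8,0.7,0, 2,-22,-8,10,0.9,0, 2,-26,-9,12,1,0, 3,-34,-12,16,1.4,0, 4,-42,-16,20,1.7,0, 5,-52,-21,25,2.2,0, 5,-52,-21,25,2.2,0, 5,-52,-21,25,2.2,0, 5,-52,-21,25,2.2,0]'
python3 - <<'E'
from h import *
m,im=shot("scene","s4");w,iw=shot("top","t4");cv2.imwrite("pics/c7.png",np.hstack([cv2.resize(im[80:320,260:580,::-1],(400,300)),cv2.resize(iw[130:310,170:410,::-1],(400,300))]))
E
```

```text
time_s: 10.85
tool_pos: [0.623, 0.0114, 0.2245]
eef_rot: [-0.029, -0.033, 0.735, 0.676]
force: [-0.4, -0.8, -2.5]
finger_gap: 0.0032
```

View pics/c7.png

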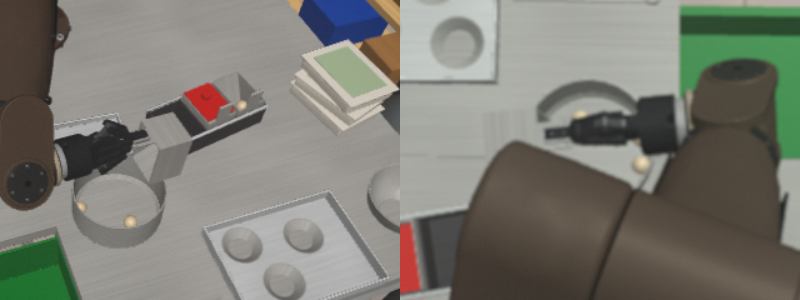

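```bash
python3 -m pendant '[-2,16,9,-8,-0.7,0, -3,35,14,-16,-1.4,0, -5,52,21,-24,-2.1,0, -7,70,34,-32,-2.8,0, -8,88,54,-40,-3.5,0, -10,105,73,-48,-4.2,0, -11,121,84,-56,-4.9,0, -13,136,90,-64,-5.6,0, -14,150,94,-72,-6.3,0, -15,163,94,-79,-6.9,0, -15,168,92,-84.7,-7.4,0, -15,168,92,-84.7,-7.4,0]'
python3 - <<'E'
from kin import *
o=sensors.get_obs();print(o['joints'],o['tool_pos'])
shot("top","t5")
for t in("ball1_center",): print([(np.round(r["bbox"]).astype(int).tolist(),round(r["confidence"],2)) for r in look_for(t,"top")])
shot("scene","s5");print([(np.round(r["bbox"]).astype(int).tolist(),round(r["confidence"],2)) for r in look_for("ball1_center","scene")])
shot("wrist","w5");print([(np.round(r["bbox"]).astype(int).tolist(),round(r["confidence"],2)) for r in look_for("ball1_center","wrist")])
# placement poses
tr=np.array([.4358,.0035,0]);
for y in(-.06,.06):
    R=Rz(-4.2); print("tab", np.round(tr+R@np.array([.05,y,0]),4))
a=cv2.imread("pics/t5.png")[130:310,170:410];b=cv2.imread("pics/s5.png")[80:320,260:580];cv2.imwrite("pics/c8.png",np.hstack([cv2.resize(b,(400,300)),cv2.resize(a,(400,300))]))
E
```

```text
time_s: 12.15
tool_pos: [0.607, 0.1813, 0.3165]
eef_rot: [0.0, -0.046, 0.999, 0.002]
force: [0.6, -0.2, -2.9]
finger_gap: 0.0028
[ 0.18484877  0.4912269   1.52226204  0.00468829  1.1266147  -1.47938112] [0.60700146 0.18132767 0.31650858]
[([316, 214, 13, 12], 0.62)]
[([322, 200, 89, 53], 0.7)]
[]
tab [ 0.4813 -0.06    0.    ]
tab [0.4901 0.0597 0.    ]
```

View pics/c8.png

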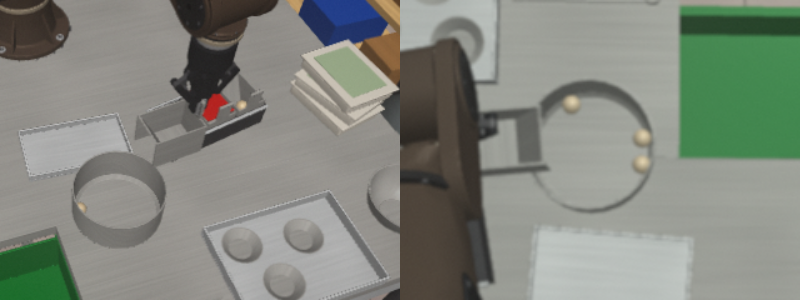

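```bash
python3 -m pendant '[-10,-20,0,0,0,-8.2, -21,-40,0,0,0,-16.5, -32,-60,0,0,0,-24.8, -42,-80,0,0,0,-33, -53,-100,0,0,0,-41.3, -63,-120,0,0,0,-49.6, -74,-140,0,0,0,-57.8, -84,-160,0,0,0,-66, -95,-180,0,0,0,-74.4, -105,-200,0,0,0,-82.7, -116,-220,0,0,0,-91, -127,-239,0,0,0,-99.2]'
python3 -m pendant '[0,0,-40,0,0,0, 0,0,-80,0,0,0, 0,0,-110,0,0,0, 0,0,-125,0,0,0, 0,0,-125,0,0,0, 0,0,-125,0,0,0]'
python3 - <<'E'
from kin import *
o=sensors.get_obs()
m,im=shot("scene","s6");c=[(180,255),(390,105)]
t=camera_model("top")
cv2.imwrite("pics/c9.png",cv2.resize(im[120:270,230:430,::-1],(800,600),interpolation=cv2.INTER_CUBIC))
tr=np.array([.4358,.0035,0]);R=Rz(-4.2)
for x,y in((.0675,.12),(.0675,-.12),(-.0675,-.12),(-.0675,.12)): print("tray",np.round((px(m,tr+R@np.array([x,y,.02]))-[230,120])*4))
p=o['tool_pos']; b=p-[0,0,.147]-R@np.array([.05,0,0]); print("bin",b)
for x,y,z in((.052,.038,0),(.052,-.038,0),(-.012,-.038,0),(-.052,-.038,.07),(-.052,.038,.07)): print("bin",np.round((px(m,b+R@np.array([x,y,z]))-[230,120])*4))
E
```

```text
time_s: 13.65
tool_pos: [0.4803, -0.0614, 0.3161]
eef_rot: [0.002, 0.735, 0.678, 0.002]
force: [-0.2, -0.1, -2.6]
finger_gap: 0.0033
time_s: 14.25
tool_pos: [0.4812, -0.0605, 0.1914]
eef_rot: [0.002, 0.733, 0.681, 0.002]
force: [-0.6, 0.7, -2.0]
finger_gap: 0.0027
tray [552. 336.]
tray [214. 402.]
tray [177. 254.]
tray [497. 195.]
bin [ 0.43133179 -0.05683275  0.04440747]
bin [348. 335.]
bin [239. 356.]
bin [220. 285.]
bin [202. 174.]
bin [312. 154.]
```

View pics/c9.png

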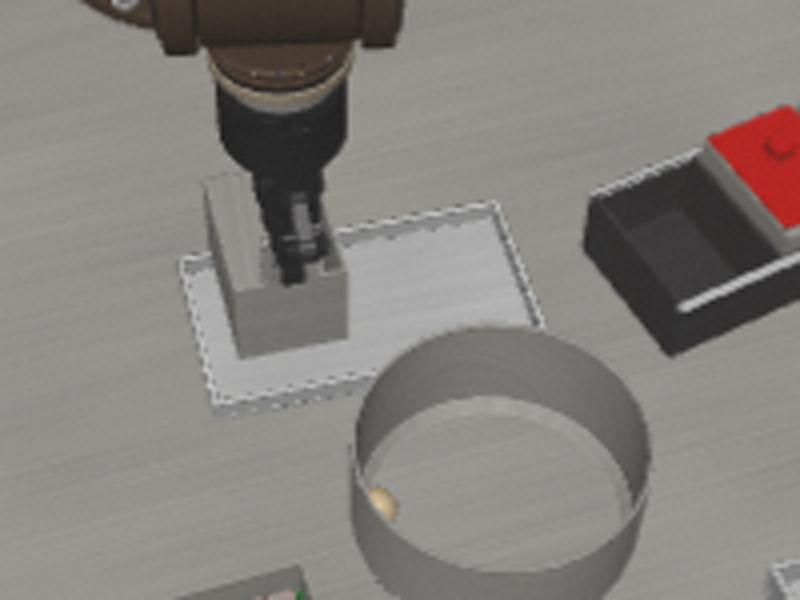

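```bash
python3 -m pendant '[0,0,-20,0,0,0, 0,0,-32,0,0,0, 0,0,-38,0,0,0, 0,0,-40,0,0,0, 0,0,-41,0,0,0, 0,0,-41,0,0,0]'
python3 -m pendant '[0,0,0,0,0,0, 0,0,0,0,0,0, 0,0,0,0,0,0]' 40
python3 -m pendant '[0,0,30,0,0,0, 0,0,70,0,0,0, 0,0,120,0,0,0, 0,0,165,0,0,0, 0,0,165,0,0,0]' 40
python3 - <<'E'
from kin import *
m,im=shot("scene","s7");w,iw=shot("wrist","w7");cv2.imwrite("pics/c10.png",np.hstack([cv2.resize(im[120:270,230:430,::-1],(400,300)),cv2.resize(iw[:,:,::-1],(400,300))]))
E
```

```text
time_s: 14.9
tool_pos: [0.4817, -0.0602, 0.1514]
eef_rot: [0.003, 0.732, 0.681, 0.002]
force: [0.2, 0.5, 7.1]
finger_gap: 0.0031
time_s: 15.2
tool_pos: [0.4811, -0.06, 0.1503]
eef_rot: [0.002, 0.732, 0.681, 0.002]
force: [-1.1, 0.2, -0.9]
finger_gap: 0.0399
time_s: 15.7
tool_pos: [0.482, -0.0602, 0.3204]
eef_rot: [0.006, 0.732, 0.681, 0.004]
force: [-0.8, -0.2, -0.6]
finger_gap: 0.04
```

View pics/c10.png

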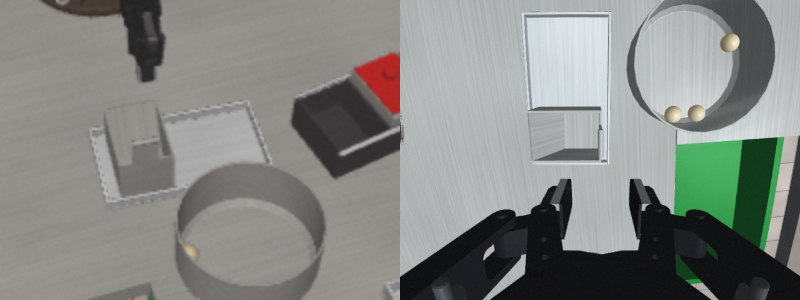

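```bash
python3 -m pendant '[15,464,0,0,0,13.8, 15,464,0,0,0,13.8, 15,464,0,0,0,13.8, 15,464,0,0,0,13.8, 15,464,0,0,0,13.8, 15,464,0,0,0,13.8, 15,464,0,0,0,13.8, 15,464,0,0,0,13.8, 15,464,0,0,0,13.8, 15,464,0,0,0,13.8, 15,464,-50,0,0,13.8, 15,464,-100,0,0,13.8]' 40
python3 -m pendant '[0,0,-5,0,0,0, 0,0,-5,0,0,0, 0,0,-5,0,0,0]'
python3 - <<'E'
from kin import *
o=sensors.get_obs();print(o['tool_pos'],o['eef_rot'])
m,im=shot("scene","s8");w,iw=shot("wrist","w8")
X=360;Y=90
cv2.imwrite("pics/c11.png",np.hstack([cv2.resize(im[Y:Y+120,X:X+160,::-1],(400,300),interpolation=cv2.INTER_CUBIC),cv2.resize(iw[:,:,::-1],(400,300))]))
cr=lambda Z:np.round((px(m,Z)-[X,Y])*2.5)
c=np.array([.4605,.313,0]);R=Rz(9.6);p=o['tool_pos'];u=R@np.array([1,0,0])
print("tab",[cr(c+R@np.array([.05,(84+d)/1000,.113])) for d in(-18,18)],"tips",[cr(p-[0,0,.07]+d*u) for d in(-.02,.02)])
E
```

```text
time_s: 17.0
tool_pos: [0.4955, 0.4042, 0.2129]
eef_rot: [0.002, 0.645, 0.764, 0.002]
force: [1.8, 0.7, -0.6]
finger_gap: 0.0395
time_s: 17.3
tool_pos: [0.4967, 0.4041, 0.2118]
eef_rot: [0.002, 0.645, 0.764, 0.003]
force: [0.4, 0.1, 0.9]
finger_gap: 0.0397
[0.49674882 0.40411409 0.21183669] [0.00224672 0.64532167 0.76390199 0.00294101]
tab [array([250., 165.]), array([276., 154.])] tips [array([259., 129.]), array([282., 153.])]
```

View pics/c11.png

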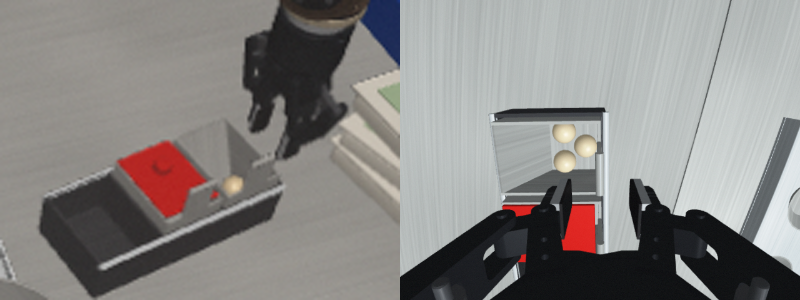

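```bash
python3 -m pendant '[-1,0,-30,0,0,0, -1,0,-55,0,0,0, -1,0,-59,0,0,0, -1,0,-59,0,0,0]' 40
python3 -m pendant '[0,0,0,0,0,0, 0,0,0,0,0,0, 0,0,0,0,0,0, 0,0,0,0,0,0, 0,0,0,0,0,0, 0,0,0,0,0,0, 0,0,0,0,0,0]' 0
python3 -m pendant '[0,0,15,0,0,0, 0,0,30,0,0,0, 0,0,45,0,0,0, 0,0,60,0,0,0, 0,0,75,0,0,0, 0,0,95,0,0,0, 0,0,120,0,0,0, 0,0,145,0,0,0, 0,0,165,0,0,0, 0,0,165,0,0,0]'
python3 - <<'E'
from kin import *
m,im=shot("wrist","w9")
print([(np.round(r["bbox"]).astype(int).tolist(),round(r["confidence"],2)) for t in ("ball1_center","bin_c") for r in look_for(t,"wrist")])
E
```

```text
time_s: 17.8
tool_pos: [0.4953, 0.4041, 0.1519]
eef_rot: [0.002, 0.645, 0.764, 0.002]
force: [0.9, -0.2, 0.9]
finger_gap: 0.0398
time_s: 18.5
tool_pos: [0.4953, 0.4041, 0.1523]
eef_rot: [0.002, 0.645, 0.764, 0.003]
force: [1.0, -1.8, 8.4]
finger_gap: 0.003
time_s: 19.5
tool_pos: [0.4952, 0.4043, 0.3197]
eef_rot: [0.003, 0.645, 0.764, 0.005]
force: [-0.0, -0.5, -2.8]
finger_gap: 0.0031
[([208, 292, 247, 199], 0.72)]
```

```bash
python3 -m pendant '[9,-18,0,0,0,7, 19,-37,0,0,0,14, 28,-56,0,0,0,21, 37,-75,0,0,0,28, 47,-94,0,0,0,35, 56,-112,0,0,0,43, 66,-131,0,0,0,50, 75,-150,0,0,0,57, 85,-168,0,0,0,64, 94,-187,0,0,0,71, 104,-206,0,0,0,78, 113,-224,0,0,0,85.4]'
python3 -m pendant '[0,0,0,0,0,0, 0,0,0,0,0,0, 0,0,0,0,0,0]'
python3 -m pendant '[1,-11,3,8,0.7,0, 2,-25,0,16,1.4,0, 3,-39,-5,24,2.1,0, 5,-55,-12,32,2.8,0, 6,-72,-27,40,3.5,0, 7,-83,-40,45,3.9,0, 8,-94,-54,50,4.4,0, 9,-105,-64,55,4.8,0, 10,-111,-68,57.5,5,0, 10,-116,-71,60,5.2,0]'
python3 -m pendant '[0,-5,-3,2,0.2,0, 1,-9,-5,4,0.35,0, 1,-13,-6,6,0.5,0, 2,-17,-7,8,0.7,0, 2,-22,-8,10,0.9,0, 2,-26,-9,12,1,0, 3,-34,-12,16,1.4,0, 4,-42,-16,20,1.7,0, 5,-52,-21,25,2.2,0, 5,-52,-21,25,2.2,0, 5,-52,-21,25,2.2,0, 5,-52,-21,25,2.2,0]'
python3 -m pendant '[-2,16,9,-8,-0.7,0, -3,35,14,-16,-1.4,0, -5,52,21,-24,-2.1,0, -7,70,34,-32,-2.8,0, -8,88,54,-40,-3.5,0, -10,105,73,-48,-4.2,0, -11,121,84,-56,-4.9,0, -13,136,90,-64,-5.6,0, -14,150,94,-72,-6.3,0, -15,163,94,-79,-6.9,0, -15,168,92,-84.7,-7.4,0, -15,168,92,-84.7,-7.4,0]'
python3 - <<'E'
from h import *
o=sensors.get_obs();print(o['tool_pos'],o['eef_rot'])
m,im=shot("top","t9");w,iw=shot("wrist","w10");ms,ims=shot("scene","s10")
cv2.imwrite("pics/c12.png",np.hstack([cv2.resize(im[130:310,170:410,::-1],(400,300)),cv2.resize(iw[:,:,::-1],(400,300))]))
E
```

```text
time_s: 20.85
tool_pos: [0.608, 0.1791, 0.3144]
eef_rot: [-0.001, -0.046, 0.999, 0.003]
force: [0.1, 0.7, -1.5]
finger_gap: 0.0032
time_s: 21.15
tool_pos: [0.6075, 0.1806, 0.3153]
eef_rot: [-0.0, -0.043, 0.999, 0.003]
force: [-0.5, 0.6, -1.6]
finger_gap: 0.003
time_s: 22.15
tool_pos: [0.618, 0.0641, 0.2445]
eef_rot: [-0.022, -0.037, 0.863, 0.504]
force: [0.8, 0.4, -2.1]
finger_gap: 0.0035
time_s: 23.35
tool_pos: [0.623, 0.0124, 0.2245]
eef_rot: [-0.029, -0.032, 0.733, 0.678]
force: [0.2, 0.8, -1.5]
finger_gap: 0.0031
time_s: 24.55
tool_pos: [0.607, 0.1824, 0.3169]
eef_rot: [0.001, -0.046, 0.999, 0.005]
force: [0.5, -0.4, -2.4]
finger_gap: 0.0031
[0.60702189 0.18241355 0.3168841 ] [ 0.00113997 -0.04587494  0.99893528  0.00474409]
```

View pics/c12.png

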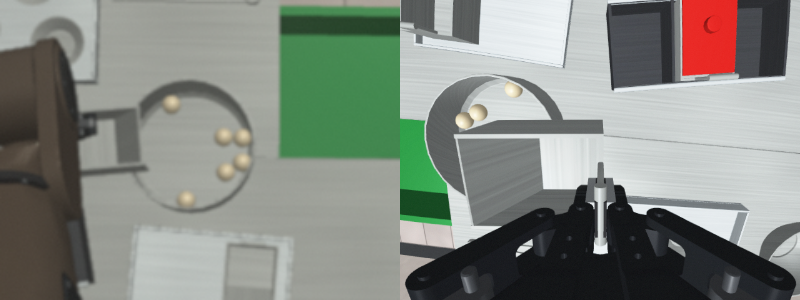

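All six balls are in the pot (three by its right wall, others at (172,103), (226,171), (186,200)) and bin two is empty. Now I'll place it.

```bash
python3 -m pendant '[-10,-10,0,0,0,-8.2, -20,-20,0,0,0,-16.5, -30,-30,0,0,0,-24.8, -39,-40,0,0,0,-33, -49,-50,0,0,0,-41.3, -59,-60,0,0,0,-49.6, -69,-70,0,0,0,-57.8, -79,-80,0,0,0,-66, -88,-90,0,0,0,-74.4, -98,-100,0,0,0,-82.7, -108,-110,0,0,0,-91, -118,-120,0,0,0,-99.2]'
python3 -m pendant '[0,0,-40,0,0,0, 0,0,-80,0,0,0, 0,0,-110,0,0,0, 0,0,-135,0,0,0, 0,0,-150,0,0,0, 0,0,-158,0,0,0, 0,0,-162,0,0,0, 0,0,-165,0,0,0, 0,0,-166,0,0,0, 0,0,-166,0,0,0]'
python3 -c "
from h import *
m,im=shot('scene','s11')"
python3 -m pendant '[0,0,0,0,0,0, 0,0,0,0,0,0, 0,0,0,0,0,0]' 40
python3 -m pendant '[0,0,30,0,0,0, 0,0,70,0,0,0, 0,0,120,0,0,0, 0,0,165,0,0,0, 0,0,165,0,0,0]' 40
python3 - <<'E'
from h import *
print(sensors.get_obs()['tool_pos'])
for c in("wrist","scene","top"):
    m,im=shot(c,c+"12")
    for t in("bin_a","lid1_mid","lid2_mid","foam_mid","sauce"): print(c,t,[(np.round(r["bbox"]).astype(int).tolist(),round(r["confidence"],2)) for r in look_for(t,c)[:3]])
# predicted bin rims in scene
m=camera_model("scene");tr=np.array([.4358,.0035,0]);R=Rz(-4.2)
for y in(-.06,.06): print(y,[np.round(px(m,tr+R@np.array(p)+[0,0,.004])).tolist() for p in((.052,y+.038,.07),(.052,y-.038,.07),(-.052,y-.038,.07),(-.052,y+.038,.07))])
E
```

```text
time_s: 25.9
tool_pos: [0.4894, 0.0588, 0.3161]
eef_rot: [0.004, 0.735, 0.678, 0.004]
force: [-0.0, 0.2, -1.8]
finger_gap: 0.0032
time_s: 26.9
tool_pos: [0.4911, 0.0596, 0.1521]
eef_rot: [0.006, 0.732, 0.681, 0.005]
force: [0.6, -1.8, 17.2]
finger_gap: 0.0031
time_s: 27.25
tool_pos: [0.4901, 0.06, 0.1503]
eef_rot: [0.004, 0.732, 0.681, 0.004]
force: [0.1, -0.2, -0.2]
finger_gap: 0.0398
time_s: 27.75
tool_pos: [0.4911, 0.0601, 0.3204]
eef_rot: [0.007, 0.732, 0.681, 0.007]
force: [0.0, -0.4, -1.0]
finger_gap: 0.0404
[0.49105734 0.06009675 0.32040649]
wrist bin_a [([268, 326, 109, 104], 0.93), ([263, 216, 119, 86], 0.71)]
wrist lid1_mid []
wrist lid2_mid [([266, 251, 135, 208], 0.23)]
wrist foam_mid []
wrist sauce [([504, 193, 30, 24], 0.39)]
scene bin_a [([344, 183, 37, 47], 0.79), ([298, 194, 38, 48], 0.55), ([428, 165, 44, 41], 0.55)]
scene lid1_mid [([194, 232, 30, 29], 0.66)]
scene lid2_mid [([193, 232, 29, 32], 0.16)]
scene foam_mid []
scene sauce [([119, 218, 36, 59], 0.92)]
top bin_a [([321, 298, 34, 45], 0.8), ([166, 287, 40, 50], 0.74)]
top lid1_mid [([440, 294, 40, 32], 0.97)]
top lid2_mid []
top foam_mid []
top sauce [([519, 312, 42, 22], 0.69), ([440, 296, 36, 30], 0.32)]
-0.06 [[317.0, 197.0], [289.0, 202.0], [282.0, 174.0], [308.0, 169.0]]
0.06 [[360.0, 189.0], [333.0, 194.0], [324.0, 166.0], [350.0, 161.0]]
```

Run:
```python
from h import *
s=cv2.imread("pics/scene12.png");t=cv2.imread("pics/top12.png");w=cv2.imread("pics/wrist12.png")
cv2.imwrite("pics/c13.png",np.vstack([np.hstack([cv2.resize(s[:300,:480],(480,300)),cv2.resize(w[150:450,200:440],(240,300))]),np.hstack([t[180:480,100:640],np.zeros((300,180,3),np.uint8)])]))
m=camera_model("top"); ms=camera_model("scene")
print("lid",at(m,440.3,294.5,.012),at(ms,193.7,232,.012)); print("tub y",at(m,338,160,-.06)[:2],at(m,483,160,-.06)[:2])
```

```text
lid [ 0.43984438 -0.36004227  0.012     ] [ 0.4506056  -0.36065403  0.012     ]
tub y [ 0.80169458 -0.1034939 ] [ 0.80669125 -0.5007601 ]
```

View pics/c13.png

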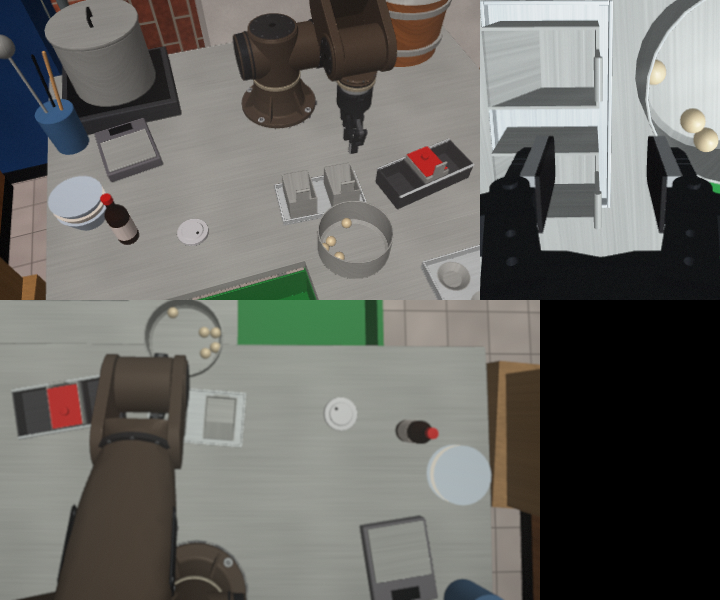

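Both bins stand upright in the tray and the balls are in the pot. The only packaging is the grey lid at about (0.445, -0.360), and the tub spans y -0.10 to -0.50. I'll go behind the lid and push it along +x.

```bash
python3 -m pendant '[-121,-420,0,0,0,-85.8, -121,-420,0,0,0,-85.8, -121,-420,0,0,0,-85.8, -121,-420,0,0,0,-85.8, -121,-420,0,0,0,-85.8, -121,-420,0,0,0,-85.8, -121,-420,0,0,0,-85.8, -121,-420,0,0,0,-85.8, -121,-420,0,0,0,-85.8, -121,-420,0,0,0,-85.8, -121,-420,0,0,0,-85.8, -121,-420,0,0,0,-85.8]' 40
python3 -m pendant '[0,0,-50,0,0,0, 0,0,-100,0,0,0, 0,0,-140,0,0,0, 0,0,-160,0,0,0, 0,0,-160,0,0,0]'
python3 - <<'E'
from h import *
o=sensors.get_obs();print(o['tool_pos'],o['joints'])
for c in("top","scene"):
    m,im=shot(c,c+"13"); r=look_for("lid1_mid",c); print(c,[(np.round(q["bbox"],1),round(q["confidence"],2),at(m,*q["bbox"][:2],.012)) for q in r[:2]])
E
```

```text
time_s: 29.85
tool_pos: [0.369, -0.3596, 0.3149]
eef_rot: [0.005, 1.0, 0.003, -0.001]
force: [-0.6, 0.1, -0.7]
finger_gap: 0.0402
time_s: 30.35
tool_pos: [0.3689, -0.3586, 0.1528]
eef_rot: [0.003, 1.0, 0.003, -0.002]
force: [0.0, 0.6, 0.8]
finger_gap: 0.04
[ 0.36887381 -0.35856457  0.15281839] [-0.89706182  0.5528089   1.97440016 -0.01276234  0.61146866  0.67850956]
top [(array([294.4, 297.2, 101.9,  58.3]), 0.59, array([0.43127128, 0.0072039 , 0.012     ])), (array([438.7, 295.1,  34.2,  31.8]), 0.55, array([ 0.43832119, -0.35595885,  0.012     ]))]
scene [(array([192.4, 230.2,  30.9,  28. ]), 0.97, array([ 0.44362835, -0.36302795,  0.012     ])), (array([299.6, 195.4,  36.5,  45.9]), 0.7, array([ 0.41760687, -0.05291058,  0.012     ]))]
```

```bash
python3 -m pendant '[0,0,-50,0,0,0, 0,0,-72,0,0,0, 0,0,-79,0,0,0, 0,0,-79,0,0,0]'
python3 -m pendant '[10,0,0,0,0,0, 20,0,0,0,0,0, 35,0,0,0,0,0, 50,0,0,0,0,0, 65,0,0,0,0,0, 80,0,0,0,0,0, 95,0,0,0,0,0, 110,0,0,0,0,0, 125,0,0,0,0,0]'
python3 - <<'E'
from h import *
o=sensors.get_obs();print(o['tool_pos'],o['force'])
for c in("top","scene"):
    m,im=shot(c,c+"14"); r=look_for("lid1_mid",c); print(c,[(np.round(q["bbox"],1),round(q["confidence"],2),at(m,*q["bbox"][:2],.012)) for q in r[:2]])
E
```

```text
time_s: 30.95
tool_pos: [0.3692, -0.3602, 0.0764]
eef_rot: [0.005, 1.0, 0.001, -0.0]
force: [0.4, -0.2, 0.3]
finger_gap: 0.0401
time_s: 31.85
tool_pos: [0.4954, -0.3598, 0.0758]
eef_rot: [0.005, 1.0, 0.001, -0.001]
force: [-0.1, -0.5, -0.2]
finger_gap: 0.0398
[ 0.49538134 -0.35975904  0.07583837] [-0.13195462 -0.47947241 -0.22132189]
top [(array([432.6, 254.2,  25.7,  27.3]), 0.55, array([ 0.54160489, -0.3416472 ,  0.012     ])), (array([269.7, 294.6,  34.8,  49.9]), 0.34, array([0.43736768, 0.06907629, 0.012     ]))]
scene [(array([200.2, 262.4,  32.7,  32.6]), 0.88, array([ 0.55066523, -0.36046182,  0.012     ]))]
```

```bash
python3 -m pendant '[15,0,0,0,0,0, 35,0,0,0,0,0, 55,0,0,0,0,0, 80,0,0,0,0,0, 105,0,0,0,0,0, 130,0,0,0,0,0, 155,0,0,0,0,0, 170,0,0,0,0,0, 170,0,0,0,0,0, 170,0,30,0,0,0, 150,0,80,0,0,0, 100,0,130,0,0,0]'
python3 -m pendant '[-100,0,150,0,0,0, -100,0,150,0,0,0, -100,0,150,0,0,0, -100,0,150,0,0,0, -100,0,150,0,0,0]'
python3 - <<'E'
from h import *
o=sensors.get_obs();print(o['tool_pos'],o['force'])
pr=cv2.imread("pics/scene12.png")
for c in("top","scene"):
    m,im=shot(c,c+"15")
    for t in("lid1_mid","bin_a","sauce","bin_c"):
        print(c,t,[(np.round(q["bbox"],1).tolist(),round(q["confidence"],2),np.round(at(m,*q["bbox"][:2],-.18),3).tolist()) for q in look_for(t,c)[:3]])
    # bright low-saturation blobs inside green tub
    hsv=cv2.cvtColor(im,cv2.COLOR_RGB2HSV); g=cv2.morphologyEx(((hsv[...,0]>45)&(hsv[...,0]<85)&(hsv[...,1]>90)).astype(np.uint8),cv2.MORPH_OPEN,np.ones((3,3)))
    n,l,st,ce=cv2.connectedComponentsWithStats(g); k=1+st[1:,4].argmax(); print("tub bbox",st[k])
    hull=np.zeros_like(g); cnt=cv2.findContours((l==k).astype(np.uint8),0,2)[0]; cv2.fillConvexPoly(hull,cv2.convexHull(np.vstack(cnt)),1)
    q=((hull==1)&(l!=k)&(hsv[...,1]<60)&(hsv[...,2]>90)).astype(np.uint8); n,l2,s2,c2=cv2.connectedComponentsWithStats(q)
    for i in range(1,n):
        if s2[i,4]>60: print(" blob",s2[i],c2[i],np.round(at(m,*c2[i],-.18),3))
E
```

```text
time_s: 33.25
tool_pos: [0.6101, -0.3599, 0.1897]
eef_rot: [0.005, 1.0, 0.001, -0.0]
force: [-0.7, -0.7, 1.0]
finger_gap: 0.0402
time_s: 33.75
tool_pos: [0.5084, -0.3605, 0.3426]
eef_rot: [0.007, 1.0, -0.001, 0.001]
force: [0.4, -0.5, 0.1]
finger_gap: 0.0403
[ 0.50838756 -0.36046677  0.34258946] [ 0.36521607 -0.53885124  0.13084589]
top lid1_mid [([413.6, 196.9, 32.9, 31.9], 0.75, [0.725, -0.331, -0.18])]
top bin_a [([272.1, 294.6, 39.8, 45.5], 0.69, [0.436, 0.08, -0.18]), ([320.3, 296.9, 39.0, 48.1], 0.68, [0.431, -0.059, -0.18]), ([165.3, 285.1, 35.6, 51.2], 0.68, [0.462, 0.389, -0.18])]
top sauce [([320.6, 297.4, 39.0, 45.1], 0.44, [0.429, -0.059, -0.18])]
top bin_c [([272.1, 294.6, 39.8, 45.5], 0.69, [0.436, 0.08, -0.18]), ([320.3, 296.9, 39.0, 48.1], 0.68, [0.431, -0.059, -0.18]), ([165.3, 285.1, 35.6, 51.2], 0.68, [0.462, 0.389, -0.18])]
tub bbox [  338   134   145    91 12028]
 blob [400 180  30  30 679] [414.68630339 194.48453608] [ 0.732 -0.335 -0.18 ]
scene lid1_mid [([236.1, 351.3, 30.5, 27.8], 0.92, [0.735, -0.336, -0.18])]
scene bin_a [([426.8, 161.9, 40.4, 38.4], 0.91, [0.258, 0.466, -0.18]), ([342.2, 182.9, 37.9, 42.1], 0.77, [0.258, 0.143, -0.18]), ([299.6, 193.9, 40.3, 41.1], 0.64, [0.26, -0.012, -0.18])]
scene sauce [([119.2, 218.3, 34.0, 52.7], 0.69, [0.175, -0.605, -0.18])]
scene bin_c [([426.8, 161.9, 40.4, 38.4], 0.91, [0.258, 0.466, -0.18]), ([342.2, 182.9, 37.9, 42.1], 0.77, [0.258, 0.143, -0.18]), ([299.6, 193.9, 40.3, 41.1], 0.64, [0.26, -0.012, -0.18])]
tub bbox [  157   270   181   150 17375]
 blob [163 282  95  27 156] [202.44871795 296.66666667] [ 0.542 -0.394 -0.18 ]
 blob [220 336  31  31 754] [235.17639257 350.84217507] [ 0.733 -0.338 -0.18 ]
```

```bash
python3 -c "
from cell import job
print(job.finish_job())"
```

```text
the job is handed in; nothing more can be done
None
```

The job is done and handed in at about 34 s of robot time.

- **Bins:** I lifted both open bins straight up and carried them level to the pot. I tipped each one 85° over it, then stood them both empty in the wash tray. The red-lidded bin stayed in its slot.
- **Packaging:** The only piece there was the grey lid. I pushed it along the counter and off the free edge. I saw no black lid or foam box in any view.

**Last checks**
- The top and scene cameras agree that the lid lies in the tub, at about (0.73, -0.335).
- In the last pictures I viewed, before the push, all six balls were in the pot and both bins stood upright in the tray. I did not recount the balls after the push.
- After the push, the detector found the two bins at their tray positions in both views. The red-lidded bin and the sauce bottle were unmoved in the scene view.
- **Disagreement:** the final top view did not detect the sauce bottle. It gave one low-confidence false hit on a tray bin instead.
- Setting down the second bin pressed the tray with about 17 N, within the limits.
- At hand-in the gripper was empty and clear of everything.

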